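Tare the counting scale for a picking bin

ROBOT

A 6-joint arm with a two-finger parallel gripper is mounted at the origin on a cart in front of the work surface, level with it; the furniture and walls round the work are solid. World frame = base frame: x ahead of the robot, y to its left, z up, the work surface at z = 0. Lengths are in m, angles in rad, forces in N, time in s.
With the tool pointing down it reaches from about 0.275 to 1 m from the base axis. Payload 8.4 kg.
Tool frame: the origin (TCP) lies midway between the tips of the shut fingers; the grasp point (between the pads) lies 19 mm behind it (hold_point_z is the distance from the TCP to the grasp point, in m); z points along the fingers, y is the direction in which the jaws open and shut (so a half turn about z gives the same grasp; the last joint's range is limited). The gripper opens to 85 mm and grips with 20 to 120 N. Pads are 22 mm wide; open, the fingers measure 114 mm over their backs; the gripper's body (76 mm by 85 mm) begins 54 mm behind the grasp point. The pads swing forward as they close: fully open they stand 13 mm farther back than shut.
Start: joints at [-1.159, 0.353, 1.633, -0, 1.155, -0.002], TCP at [0.251, -0.572, 0.198] pointing down, gripper open.
Joint ranges: [-2.63, 2.63], [-0.92, 2.1], [0.06, 2.66], [-1.3, 4.44], [0, 2.69], [-3.02, 3.02]. Speed limits (rad/s): [2.22, 2.22, 2.79, 3.14, 3.14, 3.14].

INTERFACE

Orientations are given as a rotation vector (axis times angle).
In Python, from bench import * gives the robot as it stands.
- The arm moves only by the tool step_arm, never from a script. Its argument "moves" is a list that holds one entry, the list of rows, each a list of 5 numbers: the shift along the world's x, y, z in mm, then the turn about the world's z in degrees, then the closure in counts, from 0 (fully open) to 255 (shut). A call has 1 to 20 rows; each row is the pose to reach, as a shift and turn from the pose measured when the call began; what a row does not reach only later rows make up. A row lasts 1/12 s, in which the tool goes at most 41.7 mm and 7.16 degrees, less where a joint would pass 70% of its speed; a pose out of reach is approached as far as the arm can. A call with a gripper value outside its range is refused whole. The fingers move at their own pace and stop on an object; "force" is the grip in N (left out, the last holds). Time passes only in rows, so rows that repeat a pose let the fingers close. It gives the time, the measured TCP pose, the force and the opening at its end, in the units of the state.
- get_state(): the state, without advancing time (a new reading comes with each control period).
- read_camera(name): name is "side" or "top"; returns the picture (384x512x3 uint8, red, green, blue); there is no depth.
- camera_model(name): a dict with "K" (3x3 intrinsics, pixels), "world_to_cam" (4x4, takes a point from world to camera coordinates). Camera axes: x right, y down, z forward; pixel columns grow to the right and rows downward; lengths in m; the calibration is good to about 2 mm. A picture is of the moment at which its call begins. camera_model takes no time and is no camera call.
- job_done(): hands the job in, once; it reports no verdict.
The state is a dict: "time": time; "joint_positions": joint angles; "qd": joint speeds; "tau": joint torques, N m; "tcp_pos": TCP position; "ee_rot": TCP orientation; "wrist_force": force on the tool from outside, world axes, zero at the start; "torque": the same for the moment, N m; "finger_gap": finger opening in m.
Only numpy, scipy, OpenCV 4.12 (cv2) and the standard library are available. Lean on these libraries where they do the work, as an engineer would, in place of code of your own. Each camera call takes 0.05 s, during which the arm holds its last target.

TASK

Tare the counting scale for the yellow picking bin: stand the empty bin upright in the middle of the scale's dark platform and let go of it. Then press the green key at the right end of the key row until it is fully down, hold it down for about half a second and release it. Press no other key, do not lean on the scale with more than 30 N, and leave the blue-lidded tin, the pliers and the two loose key tags where they are.

Things in the scene. Friction and masses are not known exactly. Their poses are not given: they have to be found in the camera images.
- scale: Low cream counting scale, 297 x 250 x 66 mm, standing fast mid-desk. Origin under its middle at desk height; x to its back, y to its left, z up. Its sloping front panel (display, four keys in a row) faces the robot. The flat dark platform spans x -45 to 123 mm, y -104 to 104 mm.
- platform_mid (a point): Middle of the top face of the scale's dark platform, 66 mm above the desk; axes as the scale's.
- key_3_face (a point): Middle of the top of the green tare key, 53 mm above the desk; axes as the scale's. It is the rightmost of four 16 mm square keys spaced 22 mm along y, 3 mm proud of the panel. Its face slopes up 12 degrees towards the back, so a vertical fingertip meets the back edge, 1.7 mm higher, first. The platform's edge, 13 mm higher, is 38 mm behind it.
- scale_key_3 (a joint): Travel of the green key (m): 0 up, 0.0012 fully down, across its face. It springs back; the spring takes about 5 N to push it fully down (4 N per mm).
- scale_key_2 (a joint): Travel of the orange key just left of the green one (m); same kind of key. Must not be pressed.
- scale_key_1 (a joint): Travel of the right one of the two grey keys (m), left of the orange key. Must not be pressed.
- scale_key_0 (a joint): Travel of the leftmost, grey key (m). Must not be pressed.
- bin: Empty yellow picking bin, open on top, about 60 g, 84 (x) x 52 (y) x 45 mm, walls 3 mm, standing on the desk right or left of the scale. Origin at the middle of its underside; z up, x from its low front (lip 20 mm) to its back. Its side walls are full height from x = -6 to 42 mm: grip it there, across y.
- insert_tin: Round white tin with blue lid, 66 mm in diameter, 33 mm high, on the other side of the scale from the bin; origin at the middle of its underside. Bystander.
- ring_pliers: Orange-handled pliers, 52 x 140 x 12 mm, lying near the desk's front edge, left of the scale's front; origin on the desk under its middle. Bystander.
- tag_green: Green key tag with split ring, 26 x 72 x 22 mm, lying near the desk's front edge, right of the scale's front; origin at its underside. Bystander.
- tag_blue: Blue key tag, 26 x 58 x 8 mm, lying near the desk's front edge, right of the scale's front; origin at its underside. Bystander.
There are look-alikes about, which are no part of the job. Several things look just like the bin: the one meant starts nearest to the robot's base.

How it is judged:
By the outcome, as a careful person would: the job done as asked, in the order asked, and still so for the second after the job is handed in, with the robot touching nothing.
It also fails if it takes over 54 s, if anything falls off the work surface, if the arm or the gripper's body presses on something with over 40 N, if the wrist force passes 120 N, or if a joint passes its speed limit or range.

## Working session

There is one attempt and no reset: what is moved stays moved. The work goes in short steps, Python scripts to look and compute and a tool call to move; the robot and the scene stay as the last step left them, time stands still between calls to the robot, and variables do not carry over. Pictures are saved under pics/ and viewed, and the job is handed in when it is done.

Besides the shell and the picture viewer there is one more tool, called after "Emit:" as a command line: name --argument value ..., lists and objects as JSON in quotes. step_arm: Moves the arm, as the interface text tells. Its arguments: {"type":"object","properties":{"moves":{"type":"array"},"force":{"type":"number"}},"required":["moves"]}

```bash
mkdir -p pics
cat > h.py <<'E'
from bench import *
import numpy as np, cv2
def proj(n,P):
    m=camera_model(n);K=np.array(m["K"]);T=np.array(m["world_to_cam"])
    p=T[:3,:3]@np.array(P,float)+T[:3,3];q=K@p;return q[:2]/q[2]
def ray(n,uv,z):
    m=camera_model(n);K=np.array(m["K"]);T=np.array(m["world_to_cam"])
    d=T[:3,:3].T@np.linalg.inv(K)@np.array([uv[0],uv[1],1.]);c=-T[:3,:3].T@T[:3,3]
    return c+d*(z-c[2])/d[2]
def snap(n,f):
    im=read_camera(n);cv2.imwrite("pics/"+f,im[:,:,::-1]);return im
E
python3 - <<'E'
from h import *
for n in("top","side"):
    snap(n,n+"0.png");m=camera_model(n);T=np.array(m["world_to_cam"]);print(n,-T[:3,:3].T@T[:3,3],T[2,:3])
s=get_state();print(s["time"],s["tcp_pos"],s["ee_rot"],s["finger_gap"])
E
```

```text
top [0.40549083 0.0181014  1.31242549] [ 0.15703906 -0.0201273  -0.98738727]
side [0.20854773 1.14416512 0.66366423] [ 0.29692968 -0.84573959 -0.44334784]
0.1 [ 0.25110115 -0.57181797  0.19753869] [-3.07338830e+00 -6.45085103e-01  4.12064648e-04] 0.0856599579218351
```

View pics/top0.png

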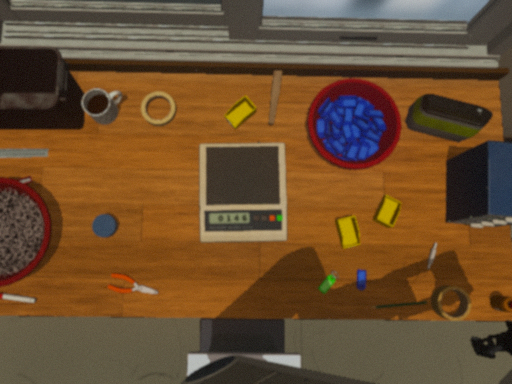

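View pics/side0.png

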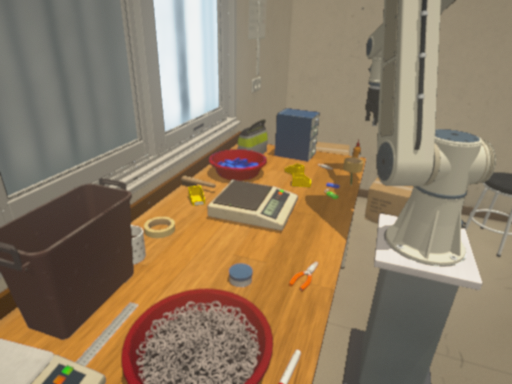

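The top view shows three yellow bins, at (347,231), (388,211) and (240,111). The scale is at about (243,192) with its green key at (279,217). The tin is at (104,225), the pliers at (133,285) and the tags at (328,282) and (361,280). Next I'll measure these.

Run:
```python
from h import *
im=cv2.imread("pics/top0.png");hsv=cv2.cvtColor(im,cv2.COLOR_BGR2HSV)
m=cv2.inRange(hsv,(22,150,90),(34,255,255))
cs,_=cv2.findContours(m,cv2.RETR_EXTERNAL,cv2.CHAIN_APPROX_NONE)
for c in cs:
    if cv2.contourArea(c)<80: continue
    r=cv2.minAreaRect(c);b=cv2.boxPoints(r)
    print("bin",np.round(r[0],1),np.round(r[1],1),r[2])
    for p in b: print("  z45",np.round(ray("top",p,.045)[:2],4),"z0",np.round(ray("top",p,0)[:2],4))
g=cv2.inRange(hsv,(50,150,120),(75,255,255));cs,_=cv2.findContours(g,cv2.RETR_EXTERNAL,cv2.CHAIN_APPROX_NONE)
for c in cs:
    if cv2.contourArea(c)>8: 
        ct=np.array(cv2.minAreaRect(c)[0]);print("green",ct,ray("top",ct,.053),cv2.contourArea(c))
# platform: dark
d=cv2.inRange(hsv,(0,0,0),(180,110,75));d[:140]=0;d[206:]=0;d[:,:200]=0;d[:,286:]=0
cs,_=cv2.findContours(d,cv2.RETR_EXTERNAL,cv2.CHAIN_APPROX_NONE);c=max(cs,key=cv2.contourArea)
r=cv2.minAreaRect(c);print("plat",r)
for p in cv2.boxPoints(r): print(np.round(ray("top",p,.066)[:2],4))
print(ray("top",r[0],.066))
for n,(x0,y0,x1,y1) in {"bin":(320,195,410,260),"scale":(195,138,295,248)}.items():
    cv2.imwrite(f"pics/{n}0.png",cv2.resize(im[y0:y1,x0:x1],None,fx=6 if n=="bin" else 5,fy=6 if n=="bin" else 5,interpolation=cv2.INTER_CUBIC))
```

```text
bin [349.  231.4] [30.5 19.5] 77.47119140625
  z45 [ 0.5286 -0.2575] z0 [ 0.5329 -0.2673]
  z45 [ 0.5416 -0.3127] z0 [ 0.5464 -0.3245]
  z45 [ 0.4569 -0.3295] z0 [ 0.4588 -0.3418]
  z45 [ 0.4443 -0.2748] z0 [ 0.4457 -0.2852]
bin [388.8 211. ] [19.3 28.4] 21.801410675048828
  z45 [ 0.5245 -0.3681] z0 [ 0.5287 -0.3818]
  z45 [ 0.6015 -0.4012] z0 [ 0.6084 -0.4161]
  z45 [ 0.5813 -0.4527] z0 [ 0.5876 -0.4694]
  z45 [ 0.5046 -0.4191] z0 [ 0.5082 -0.4346]
bin [239.7 111. ] [18.4 30.3] 47.290611267089844
  z45 [0.8321 0.0747] z0 [0.8473 0.0767]
  z45 [0.8972 0.0098] z0 [0.9146 0.0095]
  z45 [ 0.8558 -0.0279] z0 [ 0.8718 -0.0295]
  z45 [0.7914 0.037 ] z0 [0.8051 0.0377]
green [330.3999939  278.70001221] [ 0.35980564 -0.23668914  0.053     ] 24.5
green [279.  217.5] [ 0.52863774 -0.09294884  0.053     ] 18.0
plat ((242.1163787841797, 175.16758728027344), (55.612735748291016, 71.27032470703125), 88.91908264160156)
[0.7241 0.1185]
[ 0.7318 -0.0863]
[ 0.5704 -0.0896]
[0.5635 0.1111]
[0.64664912 0.01359095 0.066     ]
```

View pics/bin0.png

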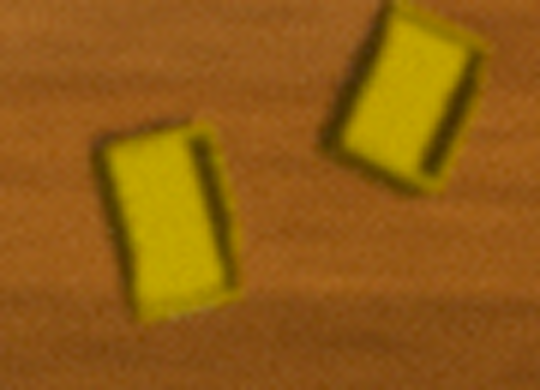

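View pics/scale0.png

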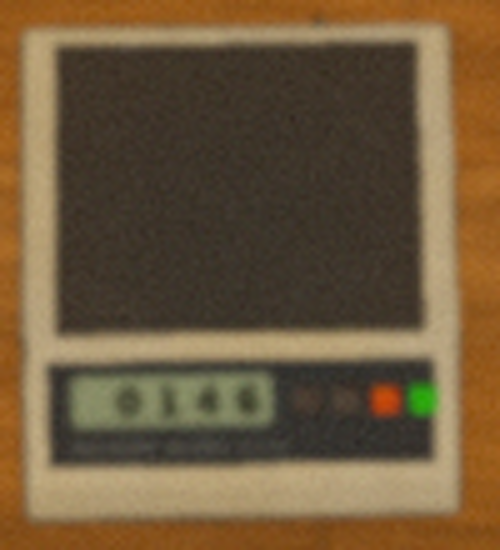

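Run:
```python
from h import *
im=cv2.imread("pics/side0.png")
cv2.imwrite("pics/sbin0.png",cv2.resize(im[155:205,270:350],None,fx=10,fy=10,interpolation=cv2.INTER_CUBIC))
cv2.imwrite("pics/sscale0.png",cv2.resize(im[170:240,200:305],None,fx=7.5,fy=7.5,interpolation=cv2.INTER_CUBIC))
print(proj("side",[.493,-.293,0]),proj("side",[.493,-.293,.045]),proj("side",[.553,-.41,0]))
```

```text
[300.93039945 184.32599006] [301.78198017 175.14676499] [294.422098   172.91776297]
```

View pics/sbin0.png

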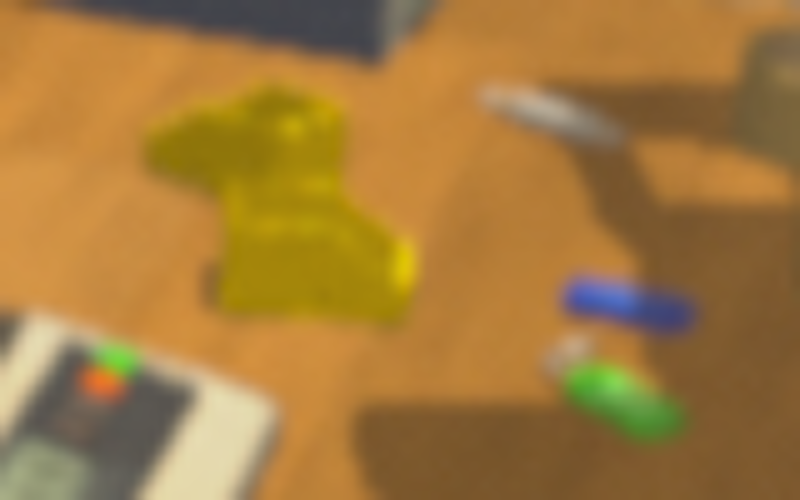

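View pics/sscale0.png

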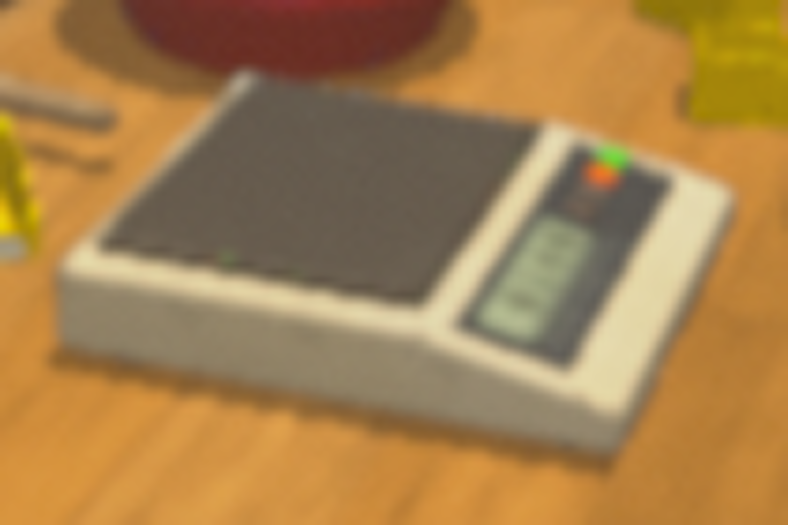

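Run:
```python
from h import *
for nm,uv,z in [("BL",(100,147),.045),("BR",(212,123),.045),("BRz0",(212,123),.0),("FL",(138,320),.02),("FR",(241,296),.02),("FL0",(138,320),.0),("FR0",(241,296),.0)]:
    print(nm,np.round(ray("top",(320+uv[0]/6-.4,195+uv[1]/6-.4),z),4))
# side: bottom edge of left wall
for nm,uv in [("back-left bottom",(222,308)),("front-left bottom",(400,320))]:
    print(nm,np.round(ray("side",(270+uv[0]/10-.45,155+uv[1]/10-.45),0),4))
for nm,uv,z in [("back-left top",(232,200),.045)]:
    print(nm,np.round(ray("side",(270+uv[0]/10-.45,155+uv[1]/10-.45),z),4))
# scale: platform corners from top crop /5
for nm,uv,z in [("pBL",(57,45),.066),("pBR",(417,42),.066),("pFR",(422,326),.066),("pFL",(57,331),.066),("green",(423,400),.053),("orange",(385,400),.053)]:
    print(nm,np.round(ray("top",(195+uv[0]/5-.4,138+uv[1]/5-.4),z),4))
# side green
print("side green", ray("side",(200+612/7.5-.45,170+158/7.5-.45),.053))
for nm,uv,z in [("pBR",(252,78),.066),("pFR",(535,130),.066),("pFL",(420,300),.066),("pBL",(108,245),.066)]:
    print("side",nm,np.round(ray("side",(200+uv[0]/7.5-.45,170+uv[1]/7.5-.45),z),4))
```

```text
BL [ 0.5272 -0.2579  0.045 ]
BR [ 0.5395 -0.3119  0.045 ]
BRz0 [ 0.5443 -0.3236  0.    ]
FL [ 0.4463 -0.2802  0.02  ]
FR [ 0.4585 -0.3304  0.02  ]
FL0 [ 0.447  -0.2848  0.    ]
FR0 [ 0.4593 -0.3358  0.    ]
back-left bottom [ 0.5285 -0.2658 -0.    ]
front-left bottom [ 0.4519 -0.2851  0.    ]
back-left top [ 0.5319 -0.2834  0.045 ]
pBL [0.7284 0.1185 0.066 ]
pBR [ 0.7339 -0.0885  0.066 ]
pFR [ 0.569  -0.0917  0.066 ]
pFL [0.563  0.1139 0.066 ]
green [ 0.5284 -0.0935  0.053 ]
orange [ 0.528  -0.0719  0.053 ]
side green [ 0.52933879 -0.0879518   0.053     ]
side pBR [ 0.7337 -0.0808  0.066 ]
side pFR [ 0.5698 -0.0785  0.066 ]
side pFL [0.5626 0.1203 0.066 ]
side pBL [0.7199 0.1271 0.066 ]
```

Reading of the side view: the near bin's low front faces the robot, with a yaw of about 14° and its centre at about (0.493, -0.296). I'll hover over its full-height walls first.

Emit:
step_arm --moves '[[[30,32,0,-4,30],[65,70,0,-9,45],[100,108,0,-9.6,51],[130,141,-10,-9.6,51],[155,168,-20,-9.6,51],[180,195,-40,-9.6,51],[205,222,-60,-9.6,51],[230,249,-80,-9.6,51],[250,271,-90,-9.6,51],[258,280,-98,-9.6,51],[258,280,-98,-9.6,51],[258,280,-98,-9.6,51]]]' --force 25

```text
time: 1.1
tcp_pos: [0.509, -0.2905, 0.0985]
ee_rot: [-3.115, -0.39, 0.003]
wrist_force: [0.6, -0.3, -0.4]
finger_gap: 0.0686
```

Run:
```python
from h import *
im=snap("top","top1.png");s=get_state();print(s["time"],s["tcp_pos"],s["ee_rot"],s["finger_gap"],s["wrist_force"])
im2=snap("side","side1.png")
cv2.imwrite("pics/t1.png",cv2.resize(im[185:265,300:410,::-1],None,fx=7,fy=7,interpolation=cv2.INTER_CUBIC))
```

```text
1.15 [ 0.50884127 -0.29161533  0.09921044] [-3.11597664e+00 -3.87618140e-01  1.84242971e-03] 0.06817403688534308 [-0.22133857 -1.00871693 -0.79211542]
```

View pics/t1.png

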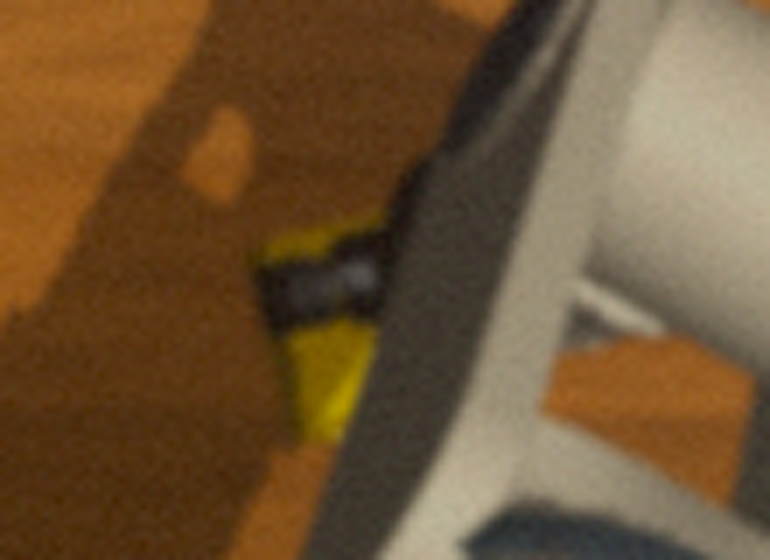

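View pics/side1.png

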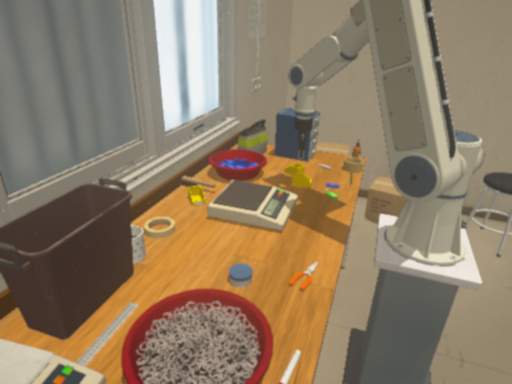

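In the side view the fingers end at about (303,157), just above the near bin at (300,178). The top view shows the bin under the gripper at about (345,230), with its yaw matching the jaws. I'll descend, close, then stop and check.

Emit:
step_arm --moves '[[[0,0,-25,0,51],[0,0,-50,0,51],[0,0,-75,0,51],[0,0,-88,0,51],[0,0,-88,0,51],[0,0,-88,0,90],[0,0,-88,0,120],[0,0,-88,0,140],[0,0,-88,0,140],[0,0,-88,0,140],[0,0,-88,0,140]]]' --force 25

```text
time: 2.12
tcp_pos: [0.5092, -0.2925, 0.0124]
ee_rot: [-3.117, -0.386, -0.001]
wrist_force: [-0.0, -0.0, 0.4]
finger_gap: 0.0384
```

The gap reached the commanded 38 mm, so the jaws aren't on 52 mm walls. I'll look.

Run:
```python
from h import *
im=snap("side","side2.png");t=snap("top","top2.png")
a=cv2.resize(im[130:200,265:345,::-1],None,fx=7,fy=7,interpolation=cv2.INTER_CUBIC)
cv2.imwrite("pics/s2.png",a)
cv2.imwrite("pics/t2.png",cv2.resize(t[185:265,300:410,::-1],None,fx=7,fy=7,interpolation=cv2.INTER_CUBIC))
```

```text
(no output)
```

View pics/s2.png

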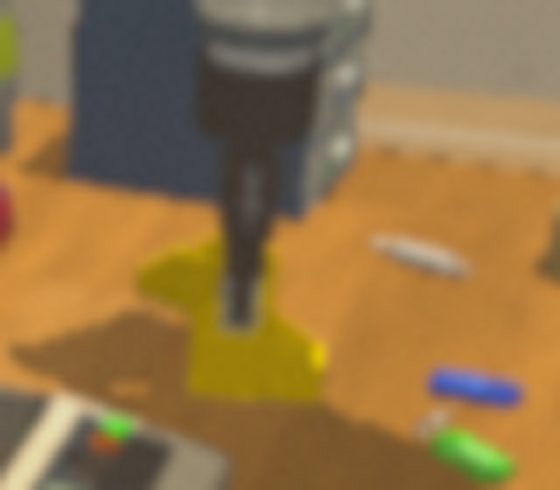

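View pics/t2.png

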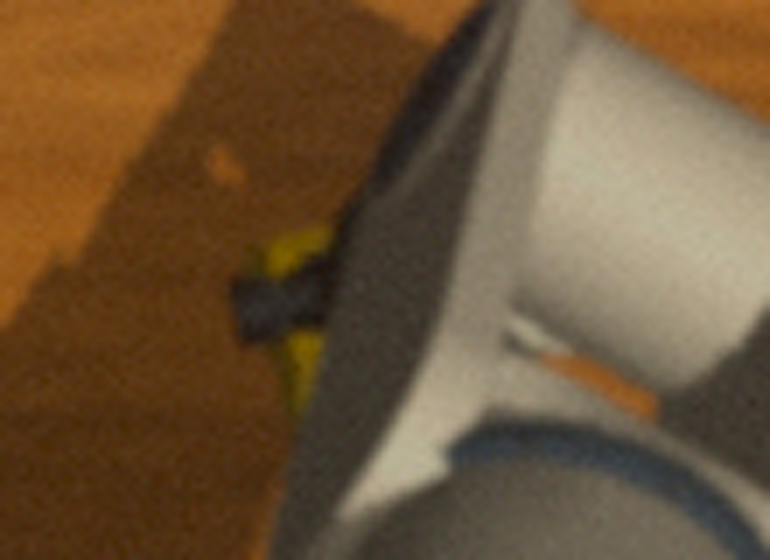

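Run:
```python
from h import *
s=get_state();print(s["time"],s["tcp_pos"],s["finger_gap"],s["wrist_force"])
c=np.array(s["tcp_pos"]);yb=np.array([-.242,.97,0])
for off in(.019,.026,.034,-.026):
  for z in(.012,.02,.03): print(off,z,(proj("side",[*(c+off*yb)[:2],z])-[265,130])*7,(proj("top",[*(c+off*yb)[:2],z])-[300,185])*7)
```

```text
2.2167 [ 0.50893563 -0.29235932  0.01205429] 0.03851844157364506 [ 0.60347694  0.08520071 -0.57395836]
0.019 0.012 [228.71705676 371.77557149] [276.09967497 301.17319163]
0.019 0.02 [229.72651812 360.32115624] [280.37276247 299.77076708]
0.019 0.03 [230.99476641 345.93027101] [285.78784663 297.99353996]
0.026 0.012 [228.74985153 376.32329175] [260.01439353 304.99718135]
0.026 0.02 [229.76341238 364.83350016] [264.19085291 303.6176084 ]
0.026 0.03 [231.03683689 350.39787717] [269.48350732 301.86933261]
0.034 0.012 [228.78765225 381.56519822] [241.61905517 309.37034603]
0.034 0.02 [229.80593917 370.03473074] [245.68493484 308.0169242 ]
0.034 0.03 [231.08533132 355.54766498] [250.83748127 306.30178027]
-0.026 0.012 [228.51228514 343.37945905] [379.26856953 276.64662099]
-0.026 0.02 [229.49616416 332.14776624] [384.1599717  275.09797284]
-0.026 0.03 [230.73211554 318.03848461] [390.35844784 273.13549699]
```

Run:
```python
from h import *
im=cv2.imread("pics/side1.png");im2=cv2.imread("pics/side2.png");
a=cv2.resize(im[130:200,275:327],None,fx=7.5,fy=8,interpolation=cv2.INTER_CUBIC)
b=cv2.resize(im2[130:200,275:327],None,fx=7.5,fy=8,interpolation=cv2.INTER_CUBIC)
cv2.imwrite("pics/cmp.png",np.hstack([a,b]))
c=np.array([.5088,-.2916,.099]);yb=np.array([-.242,.97,0])
for off in(.034,.048,-.034,-.048):
  for z in(.099,.109,.119): print(off,z,(proj("side",[*(c+off*yb)[:2],z])-[275,130])*[7.5,8])
```

```text
0.034 0.099 [182.18528684 289.9957943 ]
0.034 0.109 [183.62028866 272.66206232]
0.034 0.119 [185.06369158 255.22685157]
0.048 0.099 [182.35859016 299.68052545]
0.048 0.109 [183.80600015 282.23157357]
0.048 0.119 [185.26195434 264.67961887]
-0.034 0.099 [181.3824045  245.12822036]
-0.034 0.109 [182.7600385  228.33430583]
-0.034 0.119 [184.1454271  211.44585959]
-0.048 0.099 [181.22467982 236.31407229]
-0.048 0.109 [182.59106662 219.62736834]
-0.048 0.119 [183.9650842  202.84747513]
```

View pics/cmp.png

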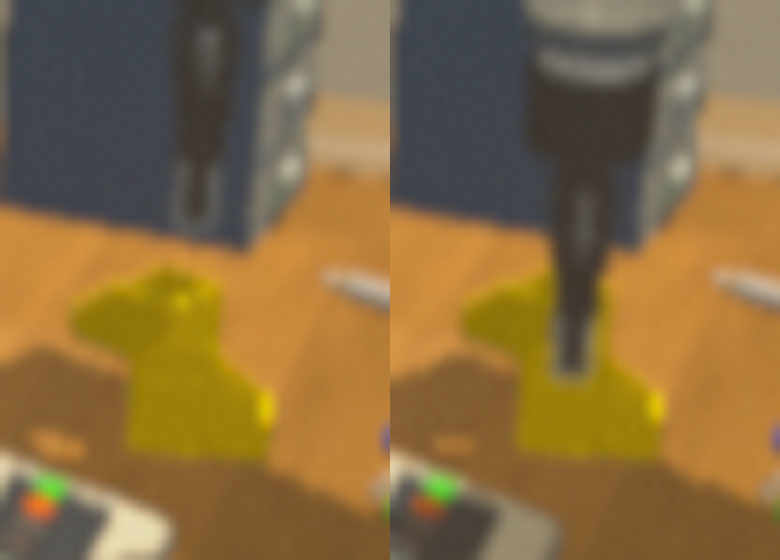

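The side view shows the fingertips at about (298,177), right at the rim, though the state puts the TCP at z=12 mm. By image they sit 25–35 mm higher than expected. I'll rise, shut the fingers in free air and measure where the shut tips appear.

Emit:
step_arm --moves '[[[0,0,0,0,51],[0,0,0,0,51],[0,0,30,0,51],[0,0,60,0,100],[0,0,88,0,180],[0,0,88,0,255],[0,0,88,0,255],[0,0,88,0,255],[0,0,88,0,255],[0,0,88,0,255]]]'

```text
time: 3.05
tcp_pos: [0.5081, -0.2919, 0.0987]
ee_rot: [-3.116, -0.386, 0.003]
wrist_force: [0.1, -0.6, -0.5]
finger_gap: -0.0003
```

Run:
```python
from h import *
im=snap("side","side3.png");t=snap("top","top3.png")
s=get_state();print(s["time"],s["tcp_pos"],s["finger_gap"],s["wrist_force"])
a=cv2.resize(im[130:200,275:327,::-1],None,fx=7.5,fy=8,interpolation=cv2.INTER_CUBIC)
b=cv2.resize(t[195:265,320:372,::-1],None,fx=7.5,fy=8,interpolation=cv2.INTER_CUBIC)
cv2.imwrite("pics/cmp3.png",np.hstack([a,b]))
c=np.array(s["tcp_pos"]);
for z in(0,.01,.02,.03,.04): print(z,(proj("side",c+[0,0,z])-[275,130])*[7.5,8],(proj("top",c+[0,0,z])-[320,195])*[7.5,8]+[390,0])
```

```text
3.15 [ 0.50838244 -0.29204673  0.0990176 ] 0.00038679162074793774 [ 0.14672044  0.46585282 -0.40001855]
0 [182.65494047 266.93377752] [637.95755706 234.58524382]
0.01 [184.06296582 249.87614995] [644.92423466 232.19645776]
0.02 [185.47907119 232.7206365 ] [652.00548687 229.76838551]
0.03 [186.90332632 215.46639216] [659.20416358 227.30004987]
0.04 [188.33580176 198.11256216] [666.52321    224.79044098]
```

View pics/cmp3.png

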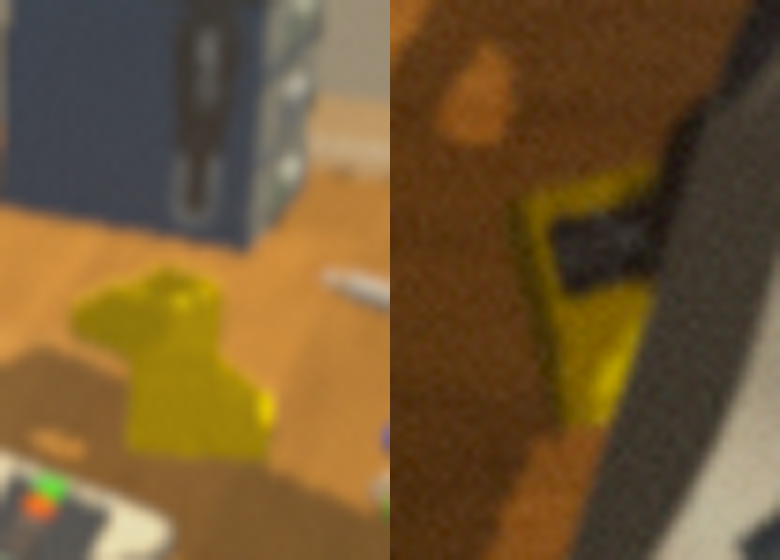

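```bash
cat >> h.py <<'E'
def tri(a,b):
    R=[]
    for n,uv in(("top",a),("side",b)):
        p=ray(n,uv,0);q=ray(n,uv,.5);d=(q-p)/np.linalg.norm(q-p);R.append((p,d))
    A=sum(np.eye(3)-np.outer(d,d) for p,d in R);v=sum((np.eye(3)-np.outer(d,d))@p for p,d in R)
    x=np.linalg.solve(A,v);return x,[np.linalg.norm(np.cross(x-p,d)) for p,d in R]
E
python3 - <<'E'
from h import *
print(tri((342.3,227.1),(301,157.5)))
# consistency: bin front-left-lip & green key
print(tri((279,217.3),(281.2,190.7)))
s=get_state();c=np.array(s["tcp_pos"]);print(c+.0145*np.array([-.24,.97,0]))
E
```

```text
(array([ 0.49617109, -0.25253453,  0.14188333]), [np.float64(0.000852111533903943), np.float64(0.0008521115339040932)])
(array([ 0.52995815, -0.09310036,  0.05013604]), [np.float64(0.00047885569650050835), np.float64(0.0004788556965004716)])
[ 0.50490244 -0.27798173  0.0990176 ]
```

Run:
```python
from h import *
P=np.array([.2511,-.5718,.1975])
for dz in(0,.013,.03,.05): print(proj("top",P+[0,0,dz]),proj("side",P+[0,0,dz]))
a=cv2.imread("pics/top0.png")[300:384,432:512];b=cv2.imread("pics/side0.png")[60:144,335:415]
cv2.imwrite("pics/st.png",np.hstack([cv2.resize(x,None,fx=4.9,fy=4.9,interpolation=cv2.INTER_CUBIC) for x in(a,b)]))
```

```text
[479.75913059 328.00596985] [368.26504819 132.08647781]
[482.63013201 328.80635343] [368.73078492 129.39814666]
[486.48954655 329.88228881] [369.34471312 125.85442289]
[491.18966824 331.19259824] [370.07416917 121.64384791]
```

View pics/st.png

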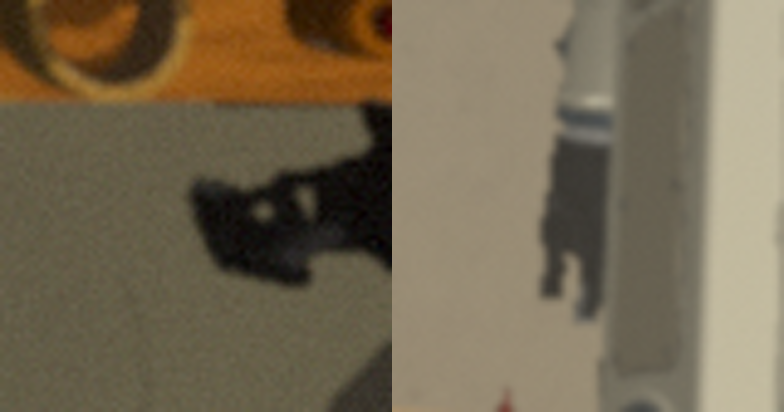

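Run:
```python
from h import *
L=tri((474.5,341),(374.4,124.5));R=tri((492.5,355.5),(367.2,120));print(L,R,(L[0]+R[0])/2)
s=get_state();print(s["joint_positions"],s["tcp_pos"],s["ee_rot"])
```

```text
(array([ 0.22898818, -0.53137483,  0.24660973]), [np.float64(0.0003565178637270071), np.float64(0.00035651786372692363)]) (array([ 0.23323688, -0.55329827,  0.26644165]), [np.float64(0.032175827997578), np.float64(0.032175827997577976)]) [ 0.23111253 -0.54233655  0.25652569]
[-5.24350219e-01  4.06384110e-01  1.80137088e+00  7.00229109e-04
  9.36096982e-01  7.99536295e-01] [ 0.50838244 -0.29204673  0.0990176 ] [-3.11596303e+00 -3.85989425e-01  2.29460630e-03]
```

Across poses the cameras agree with each other: the key triangulates to z=0.050. But the fingertips really stand about 30 mm higher than the reported TCP, and the jaws closing freely over the rim fits that. I'll reopen and go lower, guarded in stages.

Emit:
step_arm --moves '[[[0,0,0,0,51],[0,0,0,0,51],[0,0,0,0,51],[3,0,0,0,51],[3,0,-30,0,51],[3,0,-60,0,51],[3,0,-85,0,51],[3,0,-95,0,51],[3,0,-100,0,51],[3,0,-100,0,51]]]' --force 25

```text
time: 3.98
tcp_pos: [0.5112, -0.2919, -0.0015]
ee_rot: [-3.115, -0.386, 0.004]
wrist_force: [-0.3, 0.0, 0.0]
finger_gap: 0.0687
```

Emit:
step_arm --moves '[[[0,0,-4,0,51],[0,0,-8,0,51],[0,0,-10,0,51],[0,0,-10,0,51]]]'

```text
time: 4.32
tcp_pos: [0.5114, -0.292, -0.0112]
ee_rot: [-3.116, -0.386, 0.003]
wrist_force: [-0.0, 0.2, -0.7]
finger_gap: 0.068
```

Run:
```python
from h import *
im=snap("side","side4.png")
s=get_state();print(s["time"],s["tcp_pos"],s["finger_gap"],s["wrist_force"])
cv2.imwrite("pics/s4.png",cv2.resize(im[130:200,265:345,::-1],None,fx=7,fy=7,interpolation=cv2.INTER_CUBIC))
```

```text
4.3667 [ 0.51141141 -0.29199528 -0.01113799] 0.06845541746919044 [-0.96294714  0.79567023 -0.3106015 ]
```

View pics/s4.png

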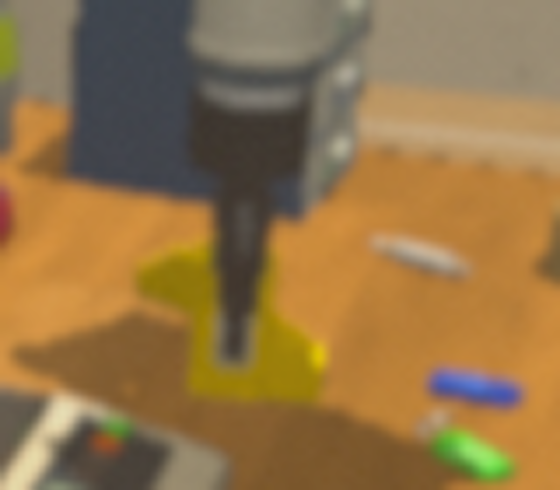

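With the TCP reading -11 mm there is no contact force, so the offset is confirmed. The tips at crop (235,365), about 25 mm up, straddle the full-height wall. Going 4 mm lower and closing.

Emit:
step_arm --moves '[[[0,0,-4,0,51],[0,0,-4,0,51],[0,0,-4,0,80],[0,0,-4,0,100],[0,0,-4,0,120],[0,0,-4,0,140],[0,0,-4,0,140],[0,0,-4,0,140],[0,0,-4,0,140]]]' --force 25

```text
time: 5.12
tcp_pos: [0.5116, -0.2921, -0.0149]
ee_rot: [-3.116, -0.386, 0.003]
wrist_force: [-0.9, -0.1, 3.6]
finger_gap: 0.0516
```

Gripped: the gap holds at 51.6 mm. Lift, then carry to above the platform and turn the bin straight to the scale.

Emit:
step_arm --moves '[[[0,0,15,0,140],[0,0,45,0,140],[0,0,80,0,140],[0,0,115,0,140],[10,20,130,0,140],[25,50,130,-3,140],[41,80,130,-6,140],[57,112,130,-9,140],[73,143,130,-12,140],[89,175,130,-12.5,140],[105,206,130,-12.5,140],[121,237,130,-12.5,140],[137,268,130,-12.5,140],[150,295,130,-12.5,140],[156,306,130,-12.5,140],[156,306,130,-12.5,140],[156,306,130,-12.5,140]]]'

```text
time: 6.53
tcp_pos: [0.6671, 0.014, 0.1144]
ee_rot: [-3.14, -0.047, 0.004]
wrist_force: [0.3, -0.3, -0.6]
finger_gap: 0.0514
```

Run:
```python
from h import *
im=snap("side","side5.png");t=snap("top","top5.png")
s=get_state();print(s["time"],s["tcp_pos"],s["ee_rot"],s["finger_gap"],s["wrist_force"])
cv2.imwrite("pics/s5.png",cv2.resize(im[120:240,190:310,::-1],None,fx=5,fy=5,interpolation=cv2.INTER_CUBIC))
cv2.imwrite("pics/t5.png",cv2.resize(t[130:250,180:340,::-1],None,fx=5,fy=5,interpolation=cv2.INTER_CUBIC))
```

```text
6.6333 [0.66670533 0.01272407 0.11466203] [-3.13955725 -0.04362019  0.00424011] 0.051410976942826724 [ 0.54109837 -0.52351199 -1.24112029]
```

View pics/s5.png

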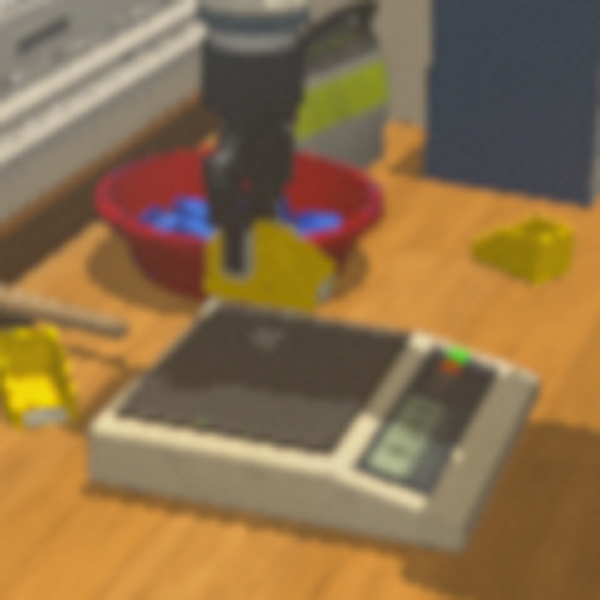

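View pics/t5.png

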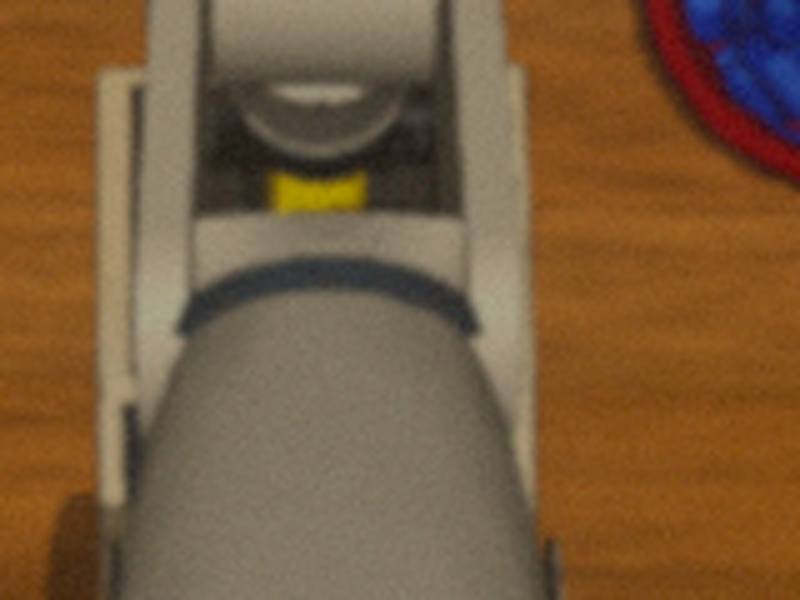

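The bin hangs level in the jaws over the platform. In the side view its near bottom edge runs from (231,178) to (252,182). I'll go down to about 5 mm above the platform and check its position there.

Emit:
step_arm --moves '[[[0,0,-25,0,140],[0,0,-45,0,140],[0,0,-55,0,140],[0,0,-58,0,140],[0,0,-58,0,140],[0,0,-58,0,140]]]'

```text
time: 7.13
tcp_pos: [0.6672, 0.0122, 0.0575]
ee_rot: [-3.14, -0.043, 0.003]
wrist_force: [-0.3, -0.3, -0.2]
finger_gap: 0.0513
```

Run:
```python
from h import *
im=snap("side","side6.png");t=snap("top","top6.png")
s=get_state();print(s["time"],s["tcp_pos"],s["ee_rot"],s["finger_gap"],s["wrist_force"])
cv2.imwrite("pics/s6.png",cv2.resize(im[150:240,200:300,::-1],None,fx=6,fy=6,interpolation=cv2.INTER_CUBIC))
cv2.imwrite("pics/t6.png",cv2.resize(t[150:210,190:290,::-1],None,fx=6,fy=6,interpolation=cv2.INTER_CUBIC))
# predicted near bottom edge & outline if bin centred
mid=np.array([.6486,.0131,.071]);a=np.radians(1.5);xs=np.array([np.cos(a),np.sin(a),0]);ys=np.array([-np.sin(a),np.cos(a),0])
for nm,x,y,z in [("nearbackbot",.042,.026,0),("nearfrontbot",-.042,.026,0),("farfrontlip",-.042,-.026,.02),("nearfrontlip",-.042,.026,.02)]:
    p=mid+x*xs+y*ys+[0,0,z];print(nm,(proj("side",p)-[200,150])*6,(proj("top",p)-[190,150])*6)
```

```text
7.2333 [0.66757778 0.01252228 0.05796828] [-3.13957181e+00 -4.32656045e-02  1.31066683e-03] 0.05170174564463263 [ 0.43963187 -0.87990163 -0.2266881 ]
nearbackbot [187.1931918  255.82325553] [258.11883949  58.60325539]
nearfrontbot [313.09090059 277.86495597] [259.54225385 233.22623536]
farfrontlip [340.29818233 215.59061223] [371.3418351  225.21675449]
nearfrontlip [313.84149563 248.87972059] [258.97589715 226.32418933]
```

View pics/s6.png

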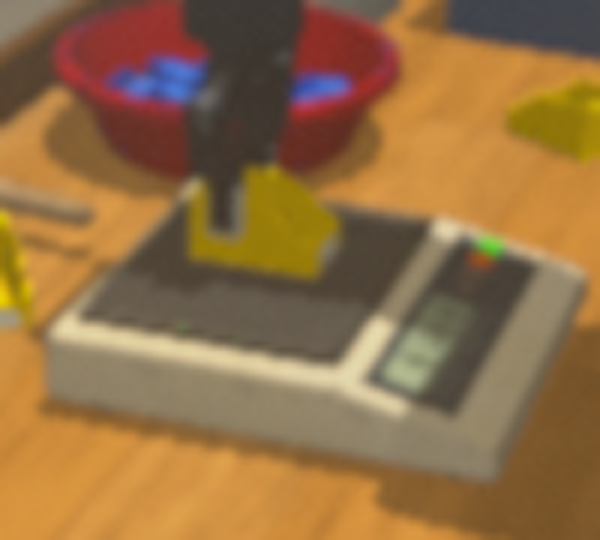

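View pics/t6.png

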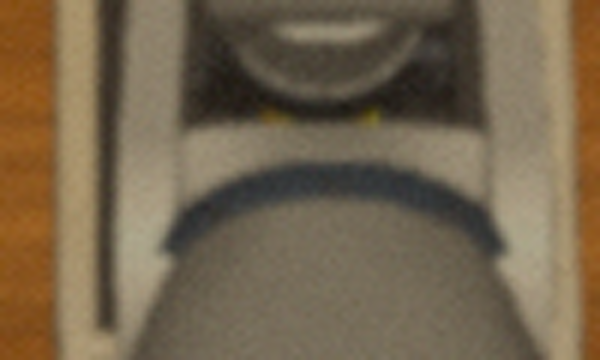

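The bin's bottom corners (188,258) and (318,277) in the crop match the centred prediction of (187,256) and (313,278). Lowering the last millimetres.

Emit:
step_arm --moves '[[[0,0,-3,0,140],[0,0,-5,0,140],[0,0,-6,0,140],[0,0,-6,0,140]]]'

```text
time: 7.57
tcp_pos: [0.6675, 0.0126, 0.0518]
ee_rot: [-3.14, -0.043, 0.002]
wrist_force: [0.1, 0.7, -0.6]
finger_gap: 0.0515
```

Emit:
step_arm --moves '[[[0,0,-1,0,140],[0,0,-1,0,140]]]'

```text
time: 7.73
tcp_pos: [0.6676, 0.0126, 0.0513]
ee_rot: [-3.14, -0.044, 0.001]
wrist_force: [-1.0, -0.5, 4.0]
finger_gap: 0.0515
```

Contact at about 4 N. Releasing gently, then straight up.

Emit:
step_arm --moves '[[[0,0,0,0,95],[0,0,0,0,80],[0,0,0,0,60],[0,0,0,0,51],[0,0,0,0,51],[0,0,15,0,51],[0,0,40,0,51],[0,0,70,0,51],[0,0,100,0,51],[-30,0,120,7,120],[-60,-25,120,14,200],[-90,-50,120,21,255],[-115,-75,120,28,255],[-140,-95,120,35,255],[-150,-115,120,42,255],[-150,-115,120,49,255],[-150,-115,120,56,255],[-150,-115,120,63,255],[-150,-115,120,70,255],[-150,-115,120,77,255]]]'

```text
time: 9.4
tcp_pos: [0.5176, -0.1025, 0.1714]
ee_rot: [-2.425, -1.996, 0.002]
wrist_force: [-0.3, -0.8, 0.4]
finger_gap: -0.0
```

Emit:
step_arm --moves '[[[0,0,0,7,255],[0,0,0,13,255],[0,0,0,13,255],[0,0,0,13,255]]]'

```text
time: 9.73
tcp_pos: [0.5175, -0.1025, 0.1714]
ee_rot: [-2.187, -2.254, 0.002]
wrist_force: [0.9, -0.3, 0.6]
finger_gap: -0.0004
```

Run:
```python
from h import *
im=snap("side","side7.png");t=snap("top","top7.png")
s=get_state();print(s["time"],s["tcp_pos"],s["ee_rot"],s["finger_gap"],s["wrist_force"],s["joint_positions"])
cv2.imwrite("pics/s7.png",cv2.resize(im[110:240,190:310,::-1],None,fx=4.5,fy=4.5,interpolation=cv2.INTER_CUBIC))
cv2.imwrite("pics/t7.png",cv2.resize(t[130:250,190:310,::-1],None,fx=5,fy=5,interpolation=cv2.INTER_CUBIC))
```

```text
9.8333 [ 0.51754032 -0.1024864   0.17138937] [-2.18732639 -2.25426043  0.00240381] 8.831920918820309e-05 [-0.03263674 -0.1302657   0.16244288] [-1.97639279e-01  2.32062015e-01  1.86703082e+00 -1.13785394e-03
  1.04379930e+00 -2.27203786e-01]
```

View pics/s7.png

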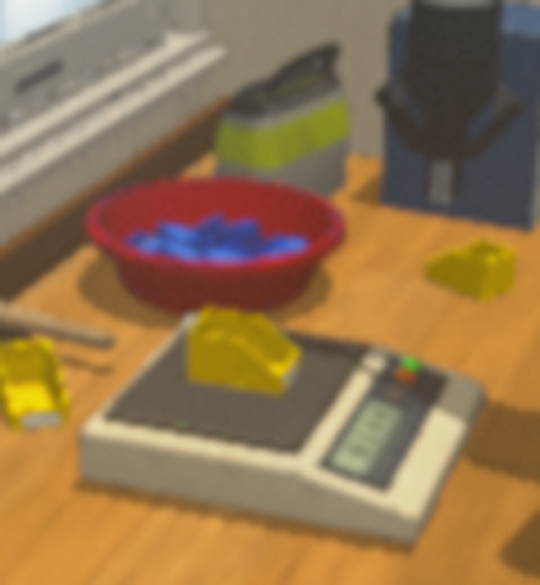

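View pics/t7.png

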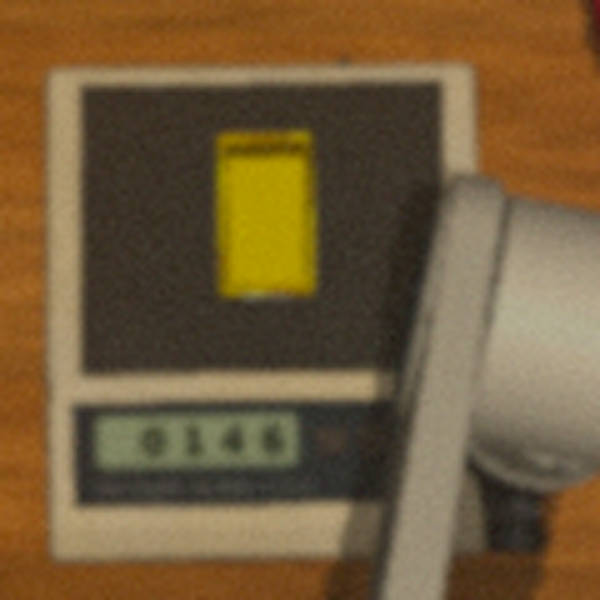

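The bin stands upright mid-platform: top crop 217–317 by 130–298, with the platform at 82–442. Next I'll locate the shut tip relative to the reported TCP, in the side view and with the top ray.

Run:
```python
from h import *
s=get_state();c=np.array(s["tcp_pos"])
im=cv2.imread("pics/side7.png")
cv2.imwrite("pics/tip7.png",cv2.resize(im[120:200,260:315],None,fx=10,fy=7.5,interpolation=cv2.INTER_CUBIC))
for dx in(-.01,0,.01):
  for dz in(.02,.03,.04): print(dx,dz,(proj("side",c+[dx,.011,dz])-[260,120])*[10,7.5])
print("key", (proj("side",[.529,-.0935,.053])-[260,120])*[10,7.5])
```

```text
-0.01 0.02 [290.9477271 288.2420407]
-0.01 0.03 [292.7809903  269.60966523]
-0.01 0.04 [294.62643596 250.85347335]
0 0.02 [265.51180783 285.39000399]
0 0.03 [267.25696651 266.78943849]
0 0.04 [269.01369642 248.06554241]
0.01 0.02 [240.18785145 282.55052128]
0.01 0.03 [241.84566384 263.98166665]
0.01 0.04 [243.51444397 245.28996447]
key [216.2019996  525.55282401]
```

View pics/tip7.png

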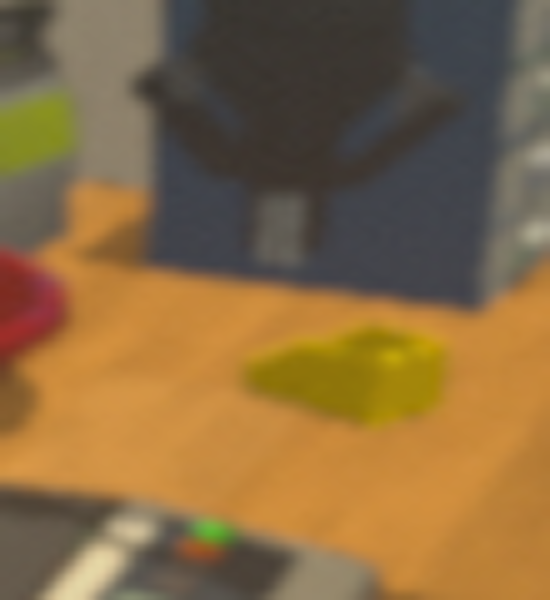

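Run:
```python
from h import *
im=cv2.imread("pics/top7.png");hsv=cv2.cvtColor(im,cv2.COLOR_BGR2HSV)
m=cv2.inRange(hsv,(22,150,80),(34,255,255));m[:140]=0;m[205:]=0;m[:,:210]=0;m[:,270:]=0
cs,_=cv2.findContours(m,cv2.RETR_EXTERNAL,cv2.CHAIN_APPROX_NONE);c=max(cs,key=cv2.contourArea);r=cv2.minAreaRect(c);print(r)
for z in(.066,.1,.111):print(ray("top",r[0],z))
im0=cv2.imread("pics/top0.png").astype(int)[210:226,262:290]
g=im0[:,:,1]-np.maximum(im0[:,:,2],im0[:,:,0]);g=np.clip(g,0,None)*(g>25);yy,xx=np.mgrid[210:226,262:290]
print("green",(g*xx).sum()/g.sum(),(g*yy).sum()/g.sum(),ray("top",((g*xx).sum()/g.sum(),(g*yy).sum()/g.sum()),.053))
```

```text
((243.0, 172.5), (33.0, 20.0), 90.0)
[0.65442693 0.0111904  0.066     ]
[0.64763645 0.01137891 0.1       ]
[0.64543953 0.0114399  0.111     ]
green 279.02875695732837 217.37847866419295 [ 0.52898483 -0.09302989  0.053     ]
```

Emit:
step_arm --moves '[[[14,7,0,0,255],[14,7,-30,0,255],[14,7,-65,0,255],[14,7,-100,0,255],[14,7,-125,0,255],[14,7,-136,0,255],[14,7,-136,0,255],[14,7,-136,0,255]]]'

```text
time: 10.5
tcp_pos: [0.5318, -0.0956, 0.0358]
ee_rot: [-2.188, -2.253, 0.003]
wrist_force: [-0.3, 0.6, 0.3]
finger_gap: 0.0001
```

Run:
```python
from h import *
im=snap("side","side8.png");t=snap("top","top8.png")
s=get_state();c=np.array(s["tcp_pos"]);print(s["time"],c,s["ee_rot"],s["wrist_force"])
cv2.imwrite("pics/s8.png",cv2.resize(im[150:220,250:310,::-1],None,fx=10,fy=8,interpolation=cv2.INTER_CUBIC))
cv2.imwrite("pics/t8.png",cv2.resize(t[180:250,230:310,::-1],None,fx=8,fy=8,interpolation=cv2.INTER_CUBIC))
print("pred tip",(proj("side",c+[-.005,.011,.031])-[250,150])*[10,8])
```

```text
10.6 [ 0.53298736 -0.09579585  0.0370506 ] [ 2.18727761e+00  2.25272368e+00 -9.81702555e-05] [ 0.70325215 -0.123466   -0.11933389]
pred tip [314.81575173 300.55583129]
```

View pics/s8.png

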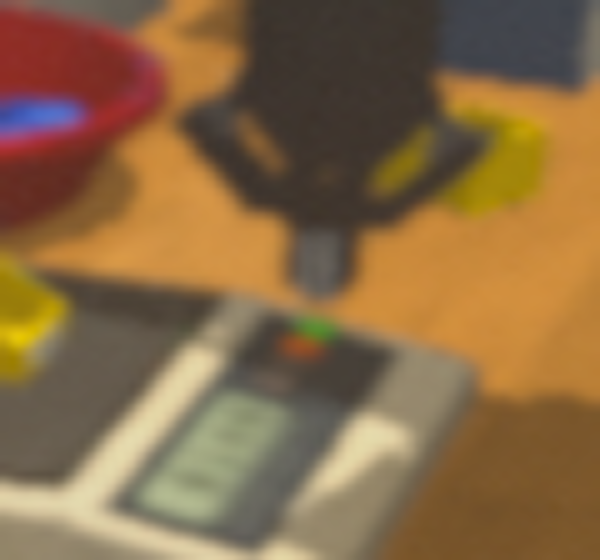

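View pics/t8.png

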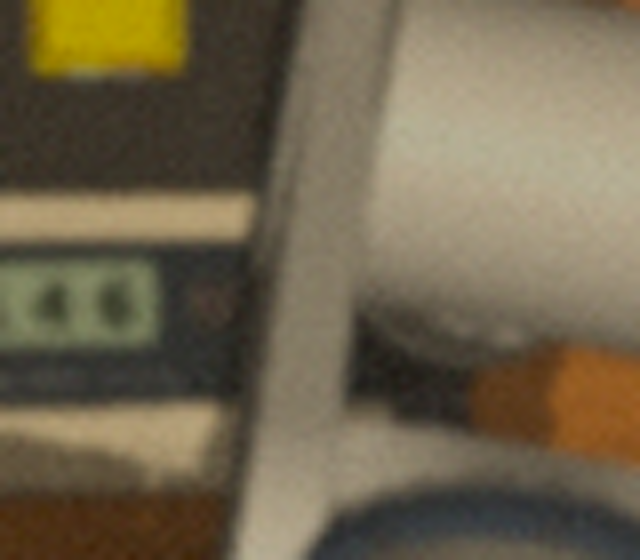

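The shut tip, crop (320,297), sits right above the green key at (317,328) and clear of the orange one at (300,347). Going down in small, force-checked steps.

Emit:
step_arm --moves '[[[0,0,-4,0,255],[0,0,-8,0,255],[0,0,-8,0,255]]]'

```text
time: 10.85
tcp_pos: [0.5333, -0.0959, 0.0293]
ee_rot: [2.187, 2.252, 0.001]
wrist_force: [-0.0, 0.8, 0.3]
finger_gap: -0.0001
```

Emit:
step_arm --moves '[[[0,0,-1,0,255],[0,0,-2,0,255],[0,0,-2,0,255]]]'

```text
time: 11.1
tcp_pos: [0.5332, -0.0958, 0.0273]
ee_rot: [2.187, 2.252, 0.001]
wrist_force: [-0.0, 0.3, -1.2]
finger_gap: -0.0003
```

Emit:
step_arm --moves '[[[0,0,-1,0,255],[0,0,-1,0,255]]]'

```text
time: 11.27
tcp_pos: [0.5331, -0.0958, 0.0261]
ee_rot: [2.187, 2.252, 0.0]
wrist_force: [-0.3, 0.6, -0.7]
finger_gap: 0.0001
```

Emit:
step_arm --moves '[[[0,0,-1,0,255],[0,0,-1,0,255]]]'

```text
time: 11.43
tcp_pos: [0.533, -0.0958, 0.0249]
ee_rot: [2.187, 2.252, 0.0]
wrist_force: [-1.0, -0.9, 0.4]
finger_gap: 0.0001
```

Emit:
step_arm --moves '[[[0,0,-1,0,255],[0,0,-1,0,255]]]'

```text
time: 11.6
tcp_pos: [0.5329, -0.0957, 0.0237]
ee_rot: [2.187, 2.252, 0.0]
wrist_force: [-0.3, -0.5, 0.3]
finger_gap: -0.0002
```

Emit:
step_arm --moves '[[[0,0,-1,0,255],[0,0,-1,0,255]]]'

```text
time: 11.77
tcp_pos: [0.5327, -0.0957, 0.0225]
ee_rot: [2.188, 2.253, -0.0]
wrist_force: [-1.1, 0.5, -0.3]
finger_gap: -0.0002
```

Emit:
step_arm --moves '[[[0,0,-1,0,255],[0,0,-1,0,255]]]'

```text
time: 11.93
tcp_pos: [0.5328, -0.0958, 0.0215]
ee_rot: [2.187, 2.253, -0.0]
wrist_force: [0.9, -0.4, 0.9]
finger_gap: -0.0002
```

Emit:
step_arm --moves '[[[0,0,-1,0,255],[0,0,-1,0,255]]]'

```text
time: 12.1
tcp_pos: [0.533, -0.0958, 0.0205]
ee_rot: [2.187, 2.252, 0.0]
wrist_force: [0.6, 0.2, 2.8]
finger_gap: 0.0001
```

Contact at 2.8 N. One more millimetre.

Emit:
step_arm --moves '[[[0,0,-1,0,255]]]'

```text
time: 12.18
tcp_pos: [0.5333, -0.0958, 0.0199]
ee_rot: [2.187, 2.252, 0.001]
wrist_force: [-2.7, 1.3, 14.5]
finger_gap: 0.0004
```

14.5 N is well above the 5 N spring, so the key is on its stop. Holding.

Emit:
step_arm --moves '[[[0,0,-0.2,0,255],[0,0,-0.2,0,255]]]'

```text
time: 12.35
tcp_pos: [0.5332, -0.0958, 0.0201]
ee_rot: [2.187, 2.252, 0.001]
wrist_force: [-2.3, 0.3, 7.5]
finger_gap: -0.0001
```

Emit:
step_arm --moves '[[[0,0,-0.5,0,255],[0,0,-0.5,0,255],[0,0,-0.5,0,255]]]'

```text
time: 12.6
tcp_pos: [0.5332, -0.0958, 0.0201]
ee_rot: [2.187, 2.252, 0.001]
wrist_force: [-1.4, 0.4, 7.5]
finger_gap: 0.0004
```

Run:
```python
from h import *
s=get_state();print(s["time"],s["tcp_pos"],s["wrist_force"])
im=snap("side","side9.png")
cv2.imwrite("pics/s9.png",cv2.resize(im[150:220,250:310,::-1],None,fx=10,fy=8,interpolation=cv2.INTER_CUBIC))
```

```text
12.6 [ 0.5332297  -0.09578773  0.02009083] [-1.44314028  0.3985872   7.52821635]
```

Emit:
step_arm --moves '[[[0,0,5,0,255],[0,0,15,0,255],[0,0,40,0,255],[0,0,75,0,255],[0,0,110,0,255],[0,0,150,0,255],[-30,-30,170,0,255],[-60,-65,170,0,255],[-90,-100,170,0,255],[-110,-140,170,0,255],[-120,-175,170,0,255],[-130,-210,170,0,255],[-140,-250,170,0,255],[-140,-250,170,0,255],[-140,-250,170,0,255]]]'

```text
time: 13.9
tcp_pos: [0.3924, -0.348, 0.1906]
ee_rot: [2.191, 2.247, 0.0]
wrist_force: [0.7, 0.6, -0.4]
finger_gap: -0.0001
```

View pics/s9.png

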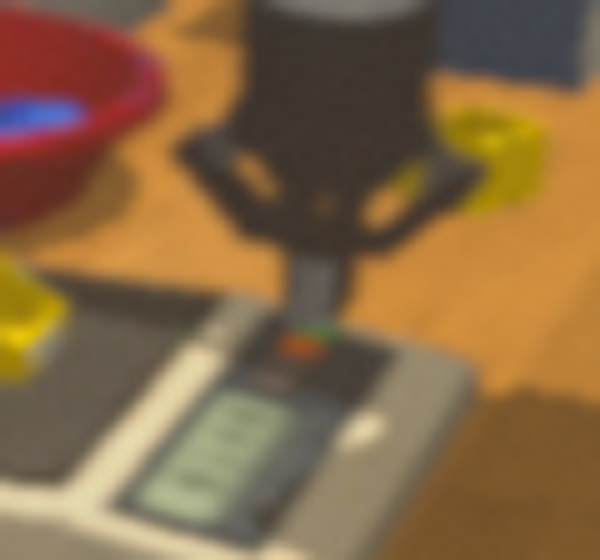

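Run:
```python
from h import *
im=snap("side","side10.png");t=snap("top","top10.png");s=get_state();print(s["time"],s["tcp_pos"],s["wrist_force"])
a=cv2.resize(t[138:248,195:295,::-1],None,fx=4,fy=4.5,interpolation=cv2.INTER_CUBIC);b=cv2.resize(im[160:240,200:300,::-1],None,fx=4,fy=495/80,interpolation=cv2.INTER_CUBIC)
cv2.imwrite("pics/f10.png",np.hstack([a,b]))
```

```text
14.0 [ 0.39298311 -0.34522126  0.19019847] [-0.09393672  0.44236115 -0.51500804]
```

View pics/f10.png

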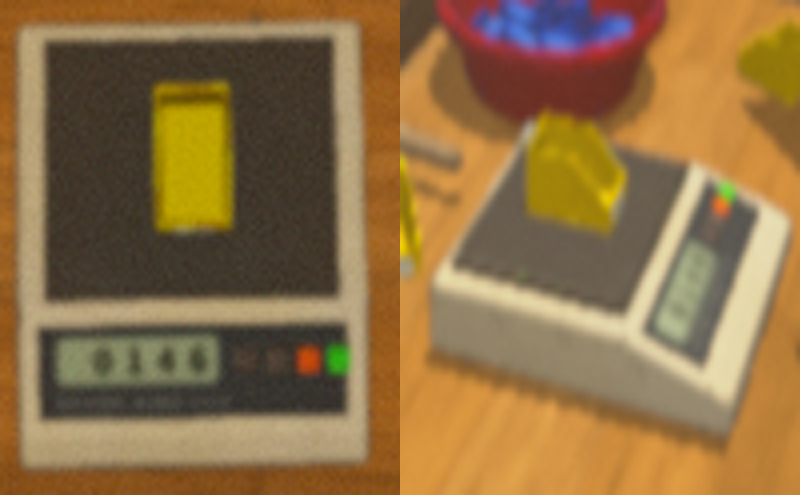

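View pics/top10.png

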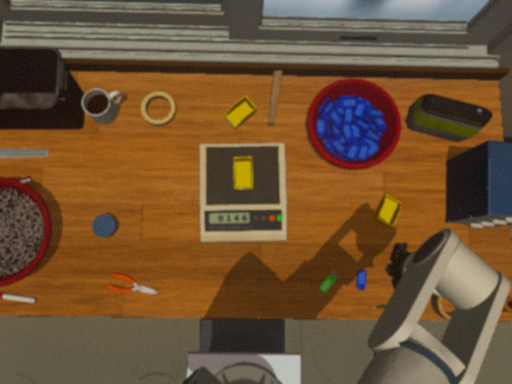

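The final top view shows the bin at (243,173), upright in the middle of the platform. The tin, pliers and tags are at their starting pixels, and the arm is clear. Handing in.

```bash
python3 -c "
from bench import *
print(job_done())"
```

```text
the job is handed in; nothing more can be done
None
```

I placed the bin, pressed the green tare key, and handed the job in at about 14 s of the 54 s allowed. No verdict was reported.

**What I did**
- **Picking up:** I took the yellow bin nearest the base. The first grasp closed on nothing, just above the rim. Both cameras showed the real fingertips about 30 mm higher than the reported TCP. I corrected for that and the second grasp held, with the gap at 51.6 mm.
- **Placing:** I set the bin down at about 4 N of contact, squared to the scale, and let go.
- **Pressing the key:** I pressed the green key with the shut fingers. The force was 2.8 N on the spring, then a brief 14.5 N peak at the stop, then 7.5 N while holding. The hold lasted about 0.45–0.5 s, after which I lifted off and moved clear.

**Last checks**
- **Bin:** It is upright and within about 2–3 mm of the platform's middle in the top view.
- **Bystanders:** The tin, pliers and both tags look to be where they started, judged by eye from the top view.
- **Robot:** It was touching nothing, with wrist force within noise.

**Not confirmed**
- **Key fully down:** I couldn't read the key's travel directly. I infer it from a force above the 5 N spring limit and from the stop coming about 1.2 mm after the estimated first contact. I can't strictly rule out that the fingertip touched the panel slightly early.
- **Orange key untouched:** This rests on an estimated clearance of about 7 mm, because the arm blocked the top view during the press. The side view showed the tip over the green key only.
- **Display:** It still reads 0146, the same as before the press, so it neither confirms nor rules out the tare.
- **Side-camera disagreement:** My first readings of the platform corners from the side camera were up to about 13 mm off the top view in y. I put that down to picking blurred corners by eye and used the top view.

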